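# Bring cell three into the beam

### The arm

A 6-joint arm with a two-finger parallel gripper is mounted at the origin on the work surface. World frame = base frame: x ahead of the robot, y to its left, z up, the work surface at z = 0. Lengths are in m, angles in degrees, forces in N, time in s.
With the tool pointing down it reaches from about 0.4 to 0.825 m from the base axis. Payload 7 kg.
Tool frame: the origin (TCP) lies at the very end of the fingers, on their centre line; the grasp point (between the pads) lies 19 mm behind it; x points along the fingers, z is the direction in which the jaws open and shut, and the axes are right-handed (so a half turn about x gives the same grasp; the last joint's range is limited). The gripper opens to 88 mm and grips with 3 to 60 N. Pads are 19 mm wide; open, the fingers measure 130 mm over their backs; the gripper's body (78 mm by 193 mm) begins 47 mm behind the grasp point.
Start: joints at [89.387, 20.546, 0.682, 0, -70.136, -16.507], TCP at [0.199, 0.645, 0.227] pointing down, gripper open.
Joint ranges: [-176.03, 176.03], [-82.01, 121.73], [-58.28, 71.71], [-173.87, 95.51], [-174.79, -0.11], [-173.66, 173.66]. Speed limits (degrees/s): [136.94, 136.94, 172.46, 180, 180, 180].

### API

Orientations are given as [roll, pitch, yaw] about the fixed x, y, z axes, in that order (R = Rz(yaw) Ry(pitch) Rx(roll)).
In Python, from plant import * gives the robot as it stands.
- The arm moves only by the tool arm_command, never from a script. Its argument "commands" is one flat list of numbers, 5 for each row, row after row: the shift along the tool's x, y, z in mm, then the turn about the tool's x in degrees, then the opening in per cent of the stroke, from 0 (shut) to 100 (fully open). A call has 1 to 5 rows; each row shifts and turns the pose as measured when the row begins, along the tool's axes as they then stand; what a row does not reach is not made up. A row lasts 1/8 s, in which the tool goes at most 62.5 mm and 10.7 degrees, less where a joint would pass 70% of its speed; a pose out of reach is approached as far as the arm can. A call is refused whole if a number of a shift passes 62.5 or a number of a turn 10.7, either way. A call with a gripper value outside its range is refused whole. The fingers move at their own pace and stop on an object; the grip force is fixed at half the most. Time passes only in rows, so rows that do not move let the fingers close. It gives the time, the measured TCP pose, the force and the opening at its end, in the units of the state.
- get_obs(): the state, without advancing time (a new reading comes with each control period).
- snapshot(name): name is "scene" or "top" or "wrist"; returns a dict with "frame" (480x640x3 uint8, blue, green, red), "fov_y" (degrees; the focal length in pixels is half the picture's height over the tangent of half this angle, whatever the lens; pixels are square), "cx", "cy" (the principal point, pixels), "world_to_cam" (4x4, takes a point from world to camera coordinates). Camera axes: x right, y up, looking along -z (the intrinsics and any distortion apply to the point x, -y, -z); pixel columns grow to the right and rows downward; lengths in m; the calibration is good to about 2 mm. A picture is of the moment at which its call begins. There is no depth.
- close_job(): hands the job in, once; it reports no verdict.
The state is a dict: "clock": time; "joint_pos": joint angles; "qvel": joint speeds; "tau": joint torques, N m; "tool_pos": TCP position; "orientation": TCP orientation; "force": force on the tool from outside, world axes, zero at the start; "moment": the same for the moment, N m; "opening": finger opening in m.
Only numpy, scipy, OpenCV 4.12 (cv2) and the standard library are available. Lean on these libraries where they do the work, as an engineer would, in place of code of your own. Each camera call takes 0.05 s, during which the arm holds its last target. There are 200 camera calls.

### The job

Bring the third cell of the spectrophotometer into the beam with its cell-changer rod: the lid stays shut, so first push the knob until the rod is fully home, then draw it out again by feel and stop at the third click, without ever running past it. Work gently with the fingertips against the faces of the knob, never gripping it; leave the glassware and everything else on the bench where it stands, and finish with the hand clear.

Things in the scene. Friction and masses are not known exactly. Their poses are not given: they have to be found in the camera images.
- photometer: White spectrophotometer, fixed. Origin on the bench below where the rod leaves its front face; x into the instrument, y to the left, z up. Front face x = 0, y -175 to 275, 105 high; black lid 127 high from x = 35, keypad console (y 120 to 270) rising to 145, rear housing 188 high from x = 215, 345 deep. Rod axis level, along x, at y = 0, 75 above the bench; an 18 mm bush stands 6 out of the face.
- knob (a point): Black round knob on the outer end of the rod: disc 44 in diameter, 14 thick, on the rod's axis; this point at its centre, 75 above the bench, x along the rod into the instrument. It moves only along the rod. Behind it runs the bare 8 mm steel rod, so its rear face stands free 18 above the rod. With the rod home, the rear face is 48 from the front face: room for shut fingers to come down behind it.
- changer_rod (a joint): Travel of the cell-changer rod (m): 0 fully home at a firm stop, growing as it is drawn out (-x of the instrument). Clicks (sprung ball): first 0.016, second 0.032, third 0.048, fourth 0.064, end stop 0.066. Leaving one takes about 4 N, less towards the crest half-way; past it the rod snaps on to the next click (or home) and stays. Starts at the first, second or third click.
- beaker: Empty glass beaker, 68 in diameter, 92 high, loose, in front of the instrument to the left of the knob. Origin at the centre of its underside. Bystander.
- cuvette: Single glass cuvette standing on the bench, 12.5 x 12.5 x 44 high, loose, in front of the instrument to the right of the knob. Origin at the centre of its underside. Bystander.
- cuvette_rack: Blue plastic rack 50 x 110 x 30 high holding five cuvettes (to 50 high), loose, in front of the instrument farther right. Origin at the centre of its underside. Bystander.
- reagent_bottle: Amber glass bottle with blue cap, 72 in diameter, 150 high, loose, left of the instrument. Origin at the centre of its underside. Bystander.
- wash_bottle: White plastic wash bottle, 70 in diameter, 197 high with its bent spout, loose, right of the instrument. Origin at the centre of its underside. Bystander.
- tip_box: Grey box of pipette tips with clear cover, 85 x 120 x 67 high, loose, at the left, nearer the robot. Origin at the centre of its underside. Bystander.

How it is judged:
By the outcome, as a careful person would: the job done as asked, in the order asked, and still so for the second after the job is handed in, with the robot touching nothing.
It also fails if it takes over 56 s, if anything falls off the work surface, if the arm or the gripper's body presses on something with over 40 N, if the wrist force passes 120 N, or if a joint passes its speed limit or range.

## Working session

There is one attempt and no reset: what is moved stays moved. The work goes in short steps, Python scripts to look and compute and a tool call to move; the robot and the scene stay as the last step left them, time stands still between calls to the robot, and variables do not carry over. Pictures are saved under pics/ and viewed, about 8 in all and at most 12, crops included, and the job is handed in when it is done.

Besides the shell and the picture viewer there is one more tool, called as a command line: name --argument value ..., lists and objects as JSON in quotes. arm_command: Moves the arm, as the interface text tells. Its arguments: {"type":"object","properties":{"commands":{"type":"array"}},"required":["commands"]}

```bash
mkdir -p pics
cat > h.py <<'E'
from plant import *
import numpy as np, cv2
from scipy.spatial.transform import Rotation as Ro
def snap(n,f=None):
    s=snapshot(n)
    if f: cv2.imwrite('pics/'+f,s['frame'])
    return s
def ray(s,u,v):
    f=240/np.tan(np.radians(s['fov_y']/2))
    d=np.array([(u-s['cx'])/f,-(v-s['cy'])/f,-1.])
    M=np.array(s['world_to_cam']);R=M[:3,:3];t=M[:3,3]
    return -R.T@t, R.T@d
def onz(s,u,v,z):
    o,d=ray(s,u,v); return o+d*(z-o[2])/d[2]
def proj(s,p):
    f=240/np.tan(np.radians(s['fov_y']/2))
    M=np.array(s['world_to_cam']);c=M[:3,:3]@np.array(p)+M[:3,3]
    return s['cx']-f*c[0]/c[2], s['cy']+f*c[1]/c[2]
def tri(s1,p1,s2,p2):
    o1,d1=ray(s1,*p1);o2,d2=ray(s2,*p2)
    a=np.linalg.lstsq(np.c_[d1,-d2],o2-o1,rcond=None)[0]
    q1,q2=o1+d1*a[0],o2+d2*a[1]
    return (q1+q2)/2,np.linalg.norm(q1-q2)
E
python3 - <<'E'
from h import *
o=get_obs()
print(o)
for n in("scene","top","wrist"):
    s=snap(n,n+'0.png'); print(n,s['fov_y'],s['cx'],s['cy'],[k for k in s], np.round(ray(s,320,240),3))
a=[cv2.imread(f'pics/{n}0.png') for n in("scene","top")]
E
```

```text
{'clock': 0.0, 'joint_pos': array([ 8.93870884e+01,  2.05904784e+01,  6.32050995e-01, -1.80606145e-02,
       -7.01349768e+01, -1.65084610e+01]), 'qvel': array([-0.12426577,  0.06515262,  0.04067785, -0.01348677,  0.06050483,
       -0.03225231]), 'tau': array([ 7.88056550e-04, -5.82728219e+01,  2.93041205e+01,  6.99707374e+00,
        6.96711868e-03, -1.66646969e-04]), 'tool_pos': array([0.19859471, 0.64460635, 0.22562687]), 'orientation': array([   6.20767834,   89.90506474, -100.91984521]), 'force': array([0.1001459 , 0.5314367 , 1.18173129]), 'moment': array([-0.02034547, -0.02639171, -0.00536393]), 'opening': 0.08770698514711894}
scene 55.14027782071464 323.0176999163477 233.9969295911039 ['frame', 'fov_y', 'cx', 'cy', 'world_to_cam'] [[ 1.113 -0.768  0.827]
 [-0.467  0.609 -0.641]]
top 42.24099448096499 317.42201800043136 238.15143224340477 ['frame', 'fov_y', 'cx', 'cy', 'world_to_cam'] [[ 0.402 -0.023  1.664]
 [ 0.069 -0.015 -0.998]]
wrist 60.388130441770684 319.7138635113712 237.94123803708092 ['frame', 'fov_y', 'cx', 'cy', 'world_to_cam'] [[ 0.279  0.619  0.383]
 [-0.298  0.09  -0.95 ]]
```

View pics/scene0.png

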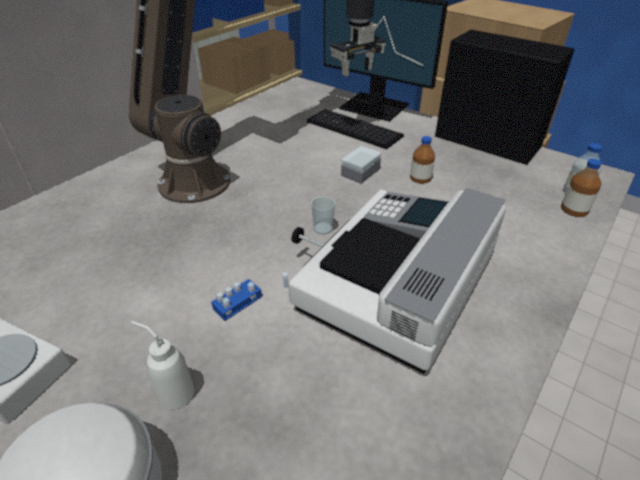

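View pics/top0.png

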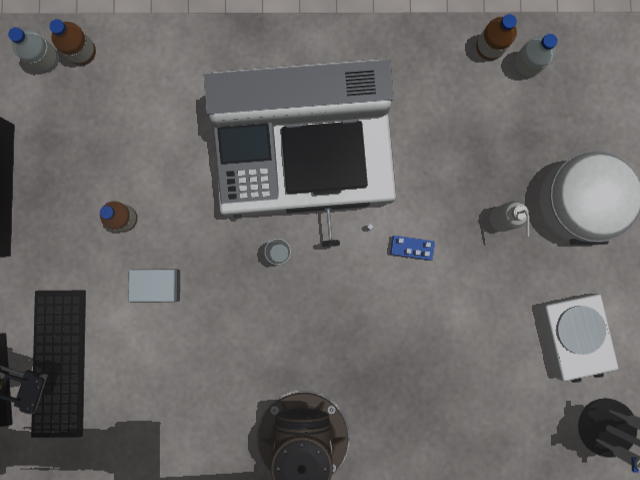

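The scene view shows the knob at about (298,235), the beaker at (323,215) and the cuvette at (286,280). In the top view the knob is at (331,243), the rod leaves the front face near (328,208), the beaker is at (277,252) and the cuvette at (369,227).

Run:
```python
from h import *
T=snap("top");S=snap("scene")
def blobs(s,box,th):
    x0,y0,x1,y1=box
    g=s['frame'][y0:y1,x0:x1].max(2); m=(g<th).astype(np.uint8)
    n,l,st,c=cv2.connectedComponentsWithStats(m)
    for i in range(1,n):
        if st[i,4]>8: print(th,st[i]+[x0,y0,0,0,0],c[i]+[x0,y0])
blobs(T,(315,215,345,255),45); blobs(T,(315,215,345,255),60);print()
blobs(S,(285,220,315,250),40);blobs(S,(285,220,315,250),60)
p,e=tri(T,(331,243),S,(298,235.5));print('knob',p,e)
for uv in[(220,214),(395,203),(300,209.5)]: print(onz(T,*uv,0.105),onz(T,*uv,0))
print('beaker',onz(T,277,252,.046),'cuv',onz(T,369,227,.03), 'rack',onz(T,413,248,.03))
a=cv2.resize(T['frame'][190:270,255:355],None,fx=6,fy=6,interpolation=cv2.INTER_CUBIC)
b=cv2.resize(S['frame'][190:300,270:345],None,fx=4.36,fy=4.36,interpolation=cv2.INTER_CUBIC)
h=480;b=cv2.resize(b,(200*b.shape[1]//b.shape[0]*1,200))
c=np.zeros((480,800,3),np.uint8);c[:,:600]=a;c[:200,600:600+b.shape[1]]=b[:,:200]
cv2.imwrite('pics/c1.png',c)
```

```text
45 [322 241  17   6  64] [329.296875 242.96875 ]
60 [322 240  18   8  99] [329.76767677 243.19191919]

40 [292 228  11  15  89] [296.85393258 234.76404494]
60 [292 228  12  15 112] [296.83928571 234.91071429]
knob [ 0.5063334  -0.07387212  0.07362024] 0.0055199471720216225
[0.57734076 0.20440252 0.105     ] [0.58911819 0.21974154 0.        ]
[ 0.60261484 -0.23757132  0.105     ] [ 0.61609396 -0.25199034  0.        ]
[0.58752568 0.00283123 0.105     ] [0.59998885 0.00459848 0.        ]
beaker [0.4834856  0.06433277 0.046     ] cuv [ 0.54879016 -0.17800816  0.03      ] rack [ 0.49242194 -0.29348846  0.03      ]
```

View pics/c1.png

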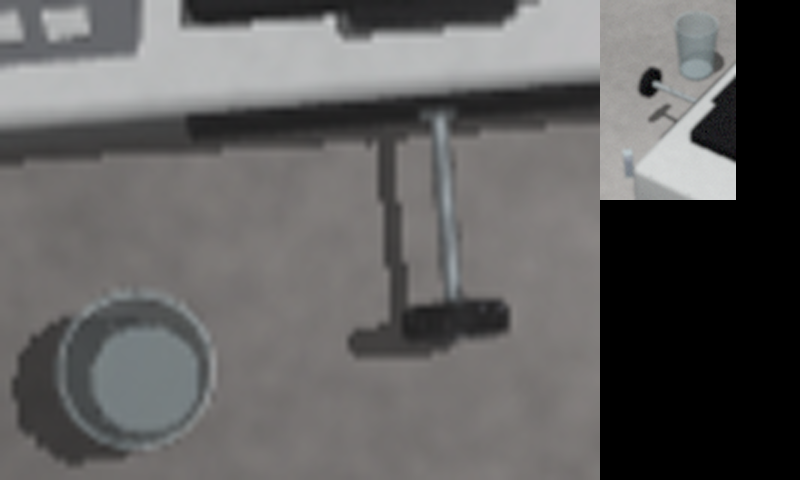

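Enlarged, the knob is at top-view pixel (331,243), the rod's exit is at about (328.3,208.7) and the beaker is clear on its left. The knob is about 86 mm out from the face, which suggests the second click. Next I'll plan the approach.

```bash
cat >> h.py <<'E'
def Rt(o): return Ro.from_euler('xyz',o['orientation'],degrees=True).as_matrix()
E
python3 - <<'E'
from h import *
T=snap("top");o=get_obs();R=Rt(o);print(R.round(3))
k=onz(T,331,243,.085);e=onz(T,328.3,208.7,.079);d=(e-k)[:2];print('knob',k,'exit',e,'dist',np.hypot(*d),'yaw',np.degrees(np.arctan2(d[1],d[0])))
a,b=onz(T,255,211.3,.105),onz(T,355,204.2,.105);print('face yaw',np.degrees(np.arctan2(*( (a-b)[[1,0]])))-90)
a,b=onz(T,220,214,.105),onz(T,395,203,.105);print('face yaw2',np.degrees(np.arctan2(*( (a-b)[[1,0]])))-90)
yy=np.degrees(np.arctan2(R[1,1],R[0,1]));print('tool y dir deg',yy,'cam in tool',R.T@(ray(snap("wrist"),320,240)[0]-o['tool_pos']))
print(o['tool_pos'],get_obs()['tool_pos'])
# target over knob, a bit in front
for tgt in([.45,-.075,.227],):print('tool shift mm',1000*R.T@(np.array(tgt)-o['tool_pos']))
E
```

```text
[[-0.     0.956 -0.294]
 [-0.    -0.294 -0.956]
 [-1.     0.     0.   ]]
knob [ 0.50355542 -0.075348    0.085     ] exit [ 0.59223833 -0.06939333  0.079     ] dist 0.0888825967601412 yaw 3.8413990960249054
face yaw 3.741514539144731
face yaw2 3.2728693520413543
tool y dir deg -17.121938288329414 cam in tool [-0.15748008  0.08448855  0.00098139]
[0.19869584 0.64494453 0.22626979] [0.19869943 0.64496907 0.22635048]
tool shift mm [-3.88259948e-01  4.52122695e+02  6.14051587e+02]
```

arm_command --commands '[0,0,0,-10.4,0,0,0,0,-10.4,0,0,15.8,56.5,0,0,0,15.8,56.5,0,0,0,15.8,56.5,0,0]'

```text
clock: 0.98
tool_pos: [0.2588, 0.4781, 0.2241]
orientation: [-2.4, 89.8, -87.9]
force: [1.1, 0.2, 0.7]
opening: 0.0433
```

arm_command --commands '[0,15.8,56.5,0,0,0,15.8,56.5,0,0,0,15.8,56.5,0,0,0,15.8,56.5,0,0,0,15.8,56.5,0,0]'

```text
clock: 1.6
tool_pos: [0.362, 0.1939, 0.226]
orientation: [99.3, 89.9, 14.0]
force: [1.9, 0.8, 0.4]
opening: 0.0007
```

arm_command --commands '[0,15.8,56.5,0,0,0,15.8,56.5,0,0,0,15.8,56.5,0,0,0,0,0,0,0]'

```text
clock: 2.1
tool_pos: [0.4249, 0.0199, 0.2278]
orientation: [111.3, 89.6, 25.8]
force: [-0.2, -0.5, -0.8]
opening: 0.0004
```

Run:
```python
from h import *
o=get_obs();R=Rt(o);print(o['clock'],o['tool_pos'],R.round(3).tolist(),o['opening'],o['force'])
s=snap("wrist","w1.png")
print(proj(s,[.5035,-.0753,.097]))
```

```text
2.1 [0.42490398 0.01993946 0.22782883] [[0.007, 0.997, 0.078], [0.003, 0.078, -0.997], [-1.0, 0.007, -0.003]] 0.00036140378940694156 [-0.15623248 -0.52453953 -0.76291896]
(np.float64(468.087801537397), np.float64(126.8057657984433))
```

View pics/w1.png

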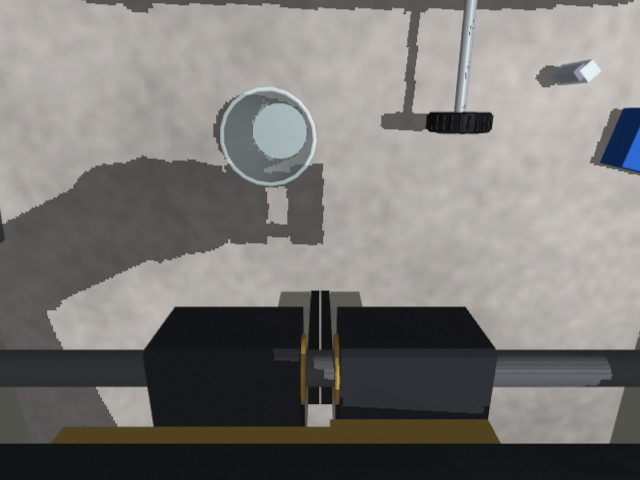

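The wrist view shows the knob at rows 111–133 and columns 427–493, centred near (460,122). The rod runs up to about (472,0), the beaker is at (268,136), the cuvette at (580,72), and the fingers are shut at the bottom.

Run:
```python
from h import *
s=snap("wrist");S=snap("scene");T=snap("top")
for uv in[(460,111),(460,133),(460,122)]:print(uv,onz(s,*uv,.095))
for u in(427,493):print(onz(s,u,122,.075))
a,b=onz(s,462,108,.079),onz(s,472,2,.079);d=b-a;print('rod',a,b,np.degrees(np.arctan2(d[1],d[0])))
print(tri(s,(460,122),S,(297.2,235)),tri(s,(460,122),T,(330.5,243)))
# beaker rim, cuvette
print('beaker',onz(s,268,136,.092),'cuv',onz(s,590,70,.044))
print(get_obs()['tool_pos'])
```

```text
(460, 111) [ 0.5131617  -0.06698109  0.095     ]
(460, 133) [ 0.49893843 -0.06956851  0.095     ]
(460, 122) [ 0.5061047  -0.06826486  0.095     ]
[ 0.50413404 -0.05092381  0.075     ]
[ 0.50789217 -0.09859823  0.075     ]
rod [ 0.51559881 -0.07315899  0.079     ] [ 0.58216079 -0.06762527  0.079     ] 4.752438815657997
(array([ 0.50659097, -0.07404613,  0.07596622]), np.float64(0.001382062983543691)) (array([ 0.50511809, -0.07461336,  0.0747655 ]), np.float64(0.0018423025932939351))
beaker [0.48638887 0.06168691 0.092     ] cuv [ 0.55180466 -0.17746288  0.044     ]
[0.42432237 0.02429584 0.22786116]
```

arm_command --commands '[0,14,52,0,0,0,14,52,0,0,0,0,0,0,0]'

```text
clock: 2.68
tool_pos: [0.4634, -0.0731, 0.2285]
orientation: [112.5, 89.4, 28.2]
force: [-0.4, 0.9, -0.6]
opening: 0.0006
```

```bash
cat >> h.py <<'E'
K=np.array([.506,-.0745,.075]); YAW=4.3
def st():
    o=get_obs();R=Rt(o);c,s=np.cos(np.radians(YAW)),np.sin(np.radians(YAW))
    I=np.array([[c,s,0],[-s,c,0],[0,0,1]])
    print('t',round(o['clock'],2),'rel knob start, rod frame mm',(1000*I@(o['tool_pos']-K)).round(1),'z',round(o['tool_pos'][2],4),'F rod',(I@o['force']).round(1),'tooly yaw',np.degrees(np.arctan2(R[1,1],R[0,1])).round(2),'tilt',R[:,0].round(3))
    return o
E
python3 -c "
from h import *
st();s=snap('wrist');S=snap('scene')"
```

```text
t 2.67 rel knob start, rod frame mm [-42.4   4.6 153.5] z 0.2285 F rod [-0.3  0.9 -0.6] tooly yaw 5.7 tilt [ 0.009  0.005 -1.   ]
```

arm_command --commands '[0,-4,4.5,1.4,0,50,0,0,0,0,50,0,0,0,0,0,0,0,0,0]'

```text
clock: 3.28
tool_pos: [0.4603, -0.0707, 0.1286]
orientation: [110.7, 89.1, 25.5]
force: [-0.2, -0.4, 0.9]
opening: 0.0004
```

```bash
python3 -c "
from h import *
st()
s=snap('wrist','w2.png')"
```

```text
t 3.27 rel knob start, rod frame mm [-45.3   7.2  53.6] z 0.1286 F rod [-0.2 -0.4  0.9] tooly yaw 4.72 tilt [ 0.014  0.007 -1.   ]
```

View pics/w2.png

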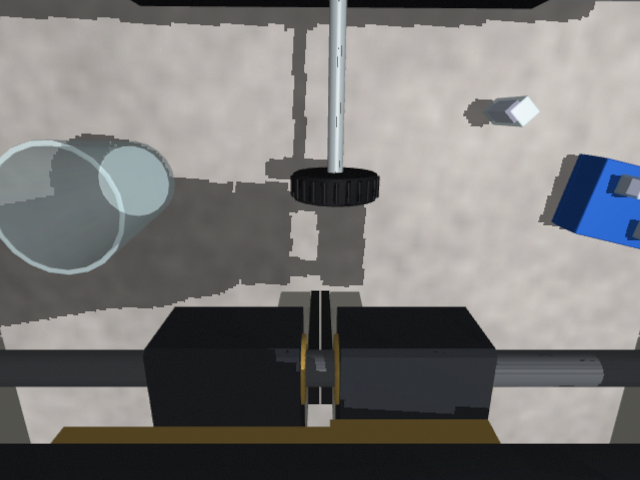

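The fingers are at (320,300), about 7 mm left of the knob at (335,187). The rod looks vertical in the picture, so the yaw is right, and nothing is beneath the fingers.

arm_command --commands '[20,0,7,0,0,33,0,0,0,0,0,0,0,0,0]'

```text
clock: 3.7
tool_pos: [0.4692, -0.075, 0.0845]
orientation: [100.5, 88.3, 15.5]
force: [-0.8, -0.5, 0.5]
opening: 0.0005
```

```bash
python3 -c "
from h import *
st()"
```

```text
t 3.7 rel knob start, rod frame mm [-36.7   2.3   9.5] z 0.0845 F rod [-0.8 -0.4  0.5] tooly yaw 4.99 tilt [ 0.029  0.008 -1.   ]
```

```bash
python3 -c "
from h import *
o=st();print(o['joint_pos'].round(1),o['qvel'].round(2),o['tau'].round(1))"
```

```text
t 3.7 rel knob start, rod frame mm [-36.7   2.3   9.5] z 0.0845 F rod [-0.8 -0.4  0.5] tooly yaw 4.99 tilt [ 0.029  0.008 -1.   ]
[ 14.7   9.4 -36.   -0.  -42.9  80.3] [ 0.29 -3.46  3.69  1.45 -2.14  0.05] [ -0.1 -33.5  21.    4.9   0.9   0. ]
```

arm_command --commands '[0,0,0,0,0,4,0,2,0.6,0,4,0,0,0,0,3,0,0,0,0,0,0,0,0,0]'

```text
clock: 4.32
tool_pos: [0.4734, -0.0761, 0.0786]
orientation: [99.4, 87.8, 13.8]
force: [0.0, 1.0, 0.5]
opening: 0.0006
```

```bash
python3 -c "
from h import *
o=st();print(o['joint_pos'].round(1),o['qvel'].round(2))"
```

```text
t 4.33 rel knob start, rod frame mm [-32.7   0.9   3.6] z 0.0786 F rod [0.1 1.  0.5] tooly yaw 4.43 tilt [ 0.038  0.009 -0.999]
[ 14.5  10.  -36.3   0.  -41.5  79.9] [ 0.03 -0.11  0.15  0.07 -0.09 -0.04]
```

arm_command --commands '[0.2,5,0.5,0,0,0.2,5,0,0,0,0,0,0,0,0]'

```text
clock: 4.7
tool_pos: [0.4843, -0.0758, 0.0786]
orientation: [99.2, 87.8, 13.6]
force: [-1.4, -0.2, -0.4]
opening: 0.0003
```

```bash
python3 -c "
from h import *
o=st()"
```

```text
t 4.7 rel knob start, rod frame mm [-21.7   0.4   3.6] z 0.0786 F rod [-1.4 -0.1 -0.4] tooly yaw 4.44 tilt [ 0.037  0.009 -0.999]
```

arm_command --commands '[0.2,4,0,0,0,0.2,4,0,0,0,0,0,0,0,0]'

```text
clock: 5.08
tool_pos: [0.4928, -0.0751, 0.0783]
orientation: [99.2, 87.8, 13.7]
force: [-0.2, -0.0, -0.7]
opening: 0.0004
```

```bash
python3 -c "
from h import *
o=st()"
```

```text
t 5.08 rel knob start, rod frame mm [-13.2   0.4   3.3] z 0.0783 F rod [-0.2  0.  -0.7] tooly yaw 4.44 tilt [ 0.037  0.009 -0.999]
```

arm_command --commands '[0.1,3,0,0,0,0,0,0,0,0]'

```text
clock: 5.32
tool_pos: [0.4949, -0.0751, 0.0781]
orientation: [99.6, 87.9, 14.1]
force: [-1.5, 0.1, 0.7]
opening: 0.0005
```

arm_command --commands '[0.1,3,0,0,0,0,0,0,0,0]'

```text
clock: 5.58
tool_pos: [0.4974, -0.0749, 0.078]
orientation: [99.9, 88.0, 14.3]
force: [-0.4, 0.4, 0.6]
opening: 0.0
```

arm_command --commands '[0.1,3,0,0,0,0,0,0,0,0]'

```text
clock: 5.82
tool_pos: [0.5009, -0.0746, 0.078]
orientation: [99.8, 88.0, 14.2]
force: [0.3, 0.3, 0.2]
opening: 0.0003
```

```bash
python3 -c "
from h import *
o=st();s=snap('wrist','w3.png');snap('scene','s3.png')"
```

```text
t 5.83 rel knob start, rod frame mm [-5.1  0.3  3. ] z 0.078 F rod [0.4 0.2 0.2] tooly yaw 4.42 tilt [ 0.035  0.009 -0.999]
```

View pics/w3.png

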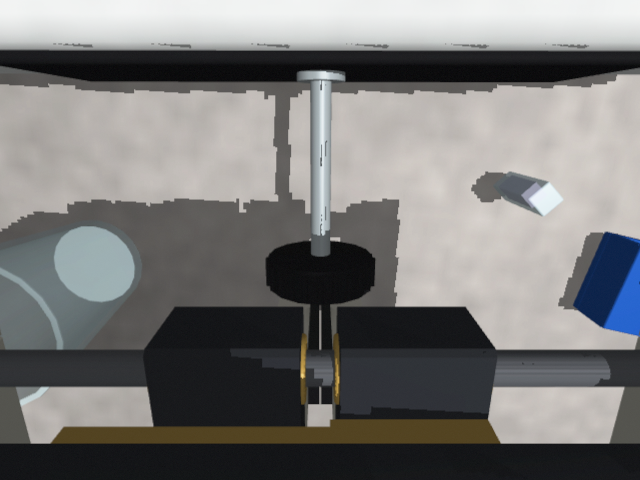

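The picture shows the fingers touching or nearly touching the knob's front at about (320,300). The knob's rear rim is at row 242 and the bush at (320,76). The rod is centred on the fingers.

```bash
python3 -c "
from h import *
s=snap('wrist')
b=onz(s,320,73,.084);r=onz(s,320,242,.097);print(b,r,onz(s,320,258,.075), np.hypot(*(b-r)[:2])*1000)
print(onz(s,265,270,.075),onz(s,375,270,.075), onz(s,310,302,.09),ray(s,320,240))
o,d=ray(s,320,242)
S=cv2.imread('pics/s3.png')[190:270,260:360];cv2.imwrite('pics/s3c.png',cv2.resize(S,None,fx=6,fy=6,interpolation=cv2.INTER_CUBIC))
"
```

```text
[ 0.59521139 -0.06868775  0.084     ] [ 0.53764603 -0.07314255  0.097     ] [ 0.52424132 -0.07403615  0.075     ] 57.7374735711983
[ 0.51712271 -0.05133147  0.075     ] [ 0.52073711 -0.09750703  0.075     ] [ 0.51088811 -0.07121434  0.09      ] (array([ 0.57917701, -0.07079464,  0.23840091]), array([-0.27713388, -0.01556896, -0.96071839]))
```

View pics/s3c.png

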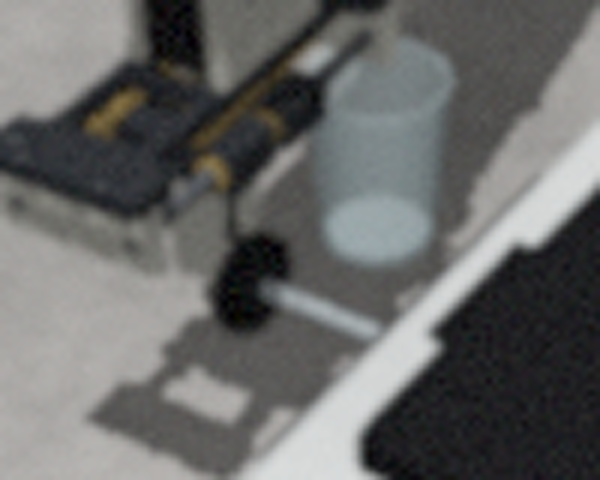

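arm_command --commands '[0.1,3,0,0,0,0.1,3,0,0,0]'

```text
clock: 6.22
tool_pos: [0.5068, -0.0742, 0.0781]
orientation: [99.9, 88.0, 14.3]
force: [-0.6, 0.5, 0.3]
opening: 0.0006
```

arm_command --commands '[0.1,3,0,0,0]'

```text
clock: 6.35
tool_pos: [0.5103, -0.0739, 0.0782]
orientation: [99.8, 87.9, 14.2]
force: [-0.1, 0.8, 0.5]
opening: 0.0005
```

arm_command --commands '[0.1,3,0,0,0]'

```text
clock: 6.48
tool_pos: [0.5126, -0.0738, 0.0779]
orientation: [100.3, 88.0, 14.7]
force: [-4.4, 0.2, 3.6]
opening: 0.0009
```

arm_command --commands '[0.1,3,0,0,0]'

```text
clock: 6.6
tool_pos: [0.5154, -0.0736, 0.0779]
orientation: [100.4, 88.1, 14.8]
force: [-1.4, -0.1, 1.0]
opening: 0.0005
```

arm_command --commands '[0.1,3,0,0,0]'

```text
clock: 6.72
tool_pos: [0.5187, -0.0733, 0.0779]
orientation: [100.3, 88.1, 14.7]
force: [-0.8, -0.1, 0.1]
opening: 0.0005
```

```bash
python3 -c "
from h import *
o=st()"
```

```text
t 6.72 rel knob start, rod frame mm [12.8  0.2  2.9] z 0.0779 F rod [-0.8 -0.   0.1] tooly yaw 4.41 tilt [ 0.033  0.009 -0.999]
```

arm_command --commands '[0.1,3,0,0,0]'

```text
clock: 6.85
tool_pos: [0.5224, -0.0731, 0.0779]
orientation: [100.0, 88.0, 14.5]
force: [-0.2, 1.3, -0.4]
opening: 0.0001
```

arm_command --commands '[0.1,3,0,0,0]'

```text
clock: 6.98
tool_pos: [0.5263, -0.0727, 0.0781]
orientation: [99.8, 88.0, 14.2]
force: [0.1, 0.5, 0.2]
opening: 0.0003
```

arm_command --commands '[0.1,3,0,0,0]'

```text
clock: 7.1
tool_pos: [0.5265, -0.0729, 0.0775]
orientation: [101.3, 88.3, 15.7]
force: [-15.9, 1.2, 10.9]
opening: 0.0008
```

arm_command --commands '[0.1,3,0,0,0]'

```text
clock: 7.22
tool_pos: [0.5264, -0.0731, 0.0768]
orientation: [103.8, 88.6, 18.1]
force: [-11.1, 1.1, 7.6]
opening: 0.0002
```

arm_command --commands '[0.1,3,0,0,0]'

```text
clock: 7.35
tool_pos: [0.5264, -0.0734, 0.0761]
orientation: [107.7, 88.9, 22.0]
force: [-10.0, 1.2, 8.0]
opening: 0.0005
```

```bash
python3 -c "
from h import *
o=st()"
```

```text
t 7.35 rel knob start, rod frame mm [20.4 -0.4  1.1] z 0.0761 F rod [-9.9  1.9  8. ] tooly yaw 4.29 tilt [ 0.017  0.007 -1.   ]
```

The rod moved through a click at x≈0.511. It then stalled against 16 N at x≈0.526, which is firmly home and 32 mm from first contact, so it started at the second click. Next I back off, rise over the knob and come down behind it.

arm_command --commands '[0,-6,0,0,0,0,-8,0,0,0,-20,0,0,0,0,-25,0,0,0,0,0,0,0,0,0]'

```text
clock: 7.98
tool_pos: [0.5116, -0.0746, 0.1222]
orientation: [105.3, 88.7, 19.6]
force: [-0.3, -0.2, 0.2]
opening: 0.0004
```

```bash
python3 -c "
from h import *
o=st()"
```

```text
t 7.97 rel knob start, rod frame mm [ 5.6 -0.5 47.2] z 0.1222 F rod [-0.3 -0.2  0.2] tooly yaw 4.31 tilt [ 0.021  0.007 -1.   ]
```

arm_command --commands '[0,15,0,0,0,0,15,0,0,0,0,15,0,0,0,0,12,0,0,0,0,0,0,0,0]'

```text
clock: 8.6
tool_pos: [0.5725, -0.0699, 0.1211]
orientation: [106.2, 88.8, 20.5]
force: [0.0, -0.0, -0.8]
opening: 0.0005
```

```bash
python3 -c "
from h import *
o=st();snap('wrist','w4.png')
T=snap('top');S=snap('scene','s4.png')
c=np.hstack([cv2.resize(T['frame'][190:260,295:355],(400,467),interpolation=cv2.INTER_CUBIC),cv2.resize(S['frame'][195:265,275:335],(400,467),interpolation=cv2.INTER_CUBIC)]);cv2.imwrite('pics/c4.png',c)"
```

```text
t 8.6 rel knob start, rod frame mm [66.6 -0.4 46.1] z 0.1211 F rod [ 0.  -0.  -0.8] tooly yaw 4.31 tilt [ 0.019  0.007 -1.   ]
```

View pics/c4.png

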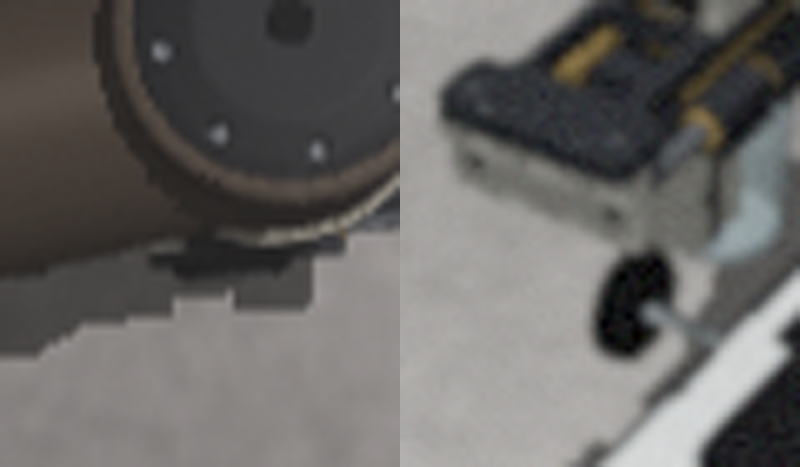

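The scene view shows the knob pushed in, with its rear face about one disc-width from the instrument, and the gripper above it. I'll take one wrist view before descending.

View pics/w4.png

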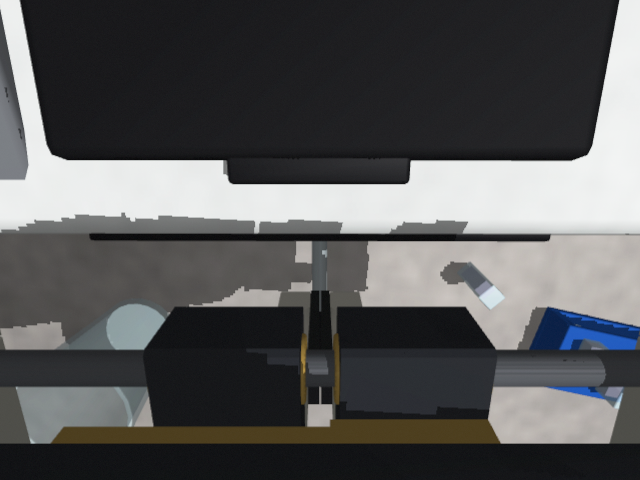

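```bash
python3 -c "
from h import *
o=st();s=snap('scene')
for dy in(-9.5,9.5):
  for dz in(-21,21):
    p=o['tool_pos']+Rt(o)@np.array([0,dy,dz])/1000
    u,v=proj(s,p);print(dy,dz,(400+(u-275)*6.67,(v-195)*6.67))
for x in(.5264+.0095,.5264+.0235):
  u,v=proj(s,[x,-.0725,.097]);print(x,(400+(u-275)*6.67,(v-195)*6.67))
"
```

```text
t 8.75 rel knob start, rod frame mm [65.3 -0.4 46.5] z 0.1215 F rod [-1.1 -0.6 -0.1] tooly yaw 4.31 tilt [ 0.019  0.007 -1.   ]
-9.5 -21 (np.float64(693.7039959344417), np.float64(194.33505712809992))
-9.5 21 (np.float64(631.0363141969748), np.float64(254.23650029969752))
9.5 -21 (np.float64(736.5070068133505), np.float64(210.53382029838127))
9.5 21 (np.float64(674.4276984940275), np.float64(271.2726830439473))
0.5358999999999999 (np.float64(606.7436088246868), np.float64(250.9172988400332))
0.5498999999999999 (np.float64(635.795568634606), np.float64(265.0089790039228))
```

In the wrist view the fingers at (320,290) are centred over the rod (320,260), with the front face edge at row 234 beyond them and the lid at row 158. I'll locate the face from that edge.

```bash
python3 -c "
from h import *
o=st();s=snap('wrist')
c,sn=np.cos(np.radians(YAW)),np.sin(np.radians(YAW))
for v in(234,241):
  for z in(.105,.0):
    p=onz(s,320,v,z); q=(p-K)*1000; print(v,z,p,'rod x',c*q[0]+sn*q[1])
print(s['frame'][225:250,380,:].mean(1).round())
"
```

```text
t 8.8 rel knob start, rod frame mm [65.3 -0.4 46.7] z 0.1217 F rod [-0.1 -0.4 -0.5] tooly yaw 4.31 tilt [ 0.019  0.007 -1.   ]
234 0.105 [ 0.60110802 -0.06891474  0.105     ] rod x 95.25908146093504
234 0.0 [ 0.57071537 -0.07059381  0.        ] rod x 64.82608111514655
241 0.105 [ 0.59786623 -0.06915537  0.105     ] rod x 92.00836811928824
241 0.0 [ 0.56553749 -0.07097815  0.        ] rod x 59.633960548442694
[207. 203. 198. 193. 182. 122.  27.  14.  15.  12.  13.  13.  41. 140.
 177. 178. 180. 179. 180. 180. 180. 183. 183. 184. 184.]
```

arm_command --commands '[10,1,0,0,0,10,0,0,0,0,0,0,0,0,0]'

```text
clock: 9.22
tool_pos: [0.5719, -0.0698, 0.1006]
orientation: [106.8, 88.8, 21.1]
force: [0.1, 0.7, 0.1]
opening: 0.0006
```

```bash
python3 -c "
from h import *
o=st()"
```

```text
t 9.22 rel knob start, rod frame mm [66.  -0.2 25.6] z 0.1006 F rod [0.1 0.7 0.1] tooly yaw 4.31 tilt [ 0.02   0.008 -1.   ]
```

arm_command --commands '[5,1,0,0,0,5,1,0,0,0,4,0,0,0,0,0,0,0,0,0]'

```text
clock: 9.72
tool_pos: [0.5743, -0.0695, 0.0856]
orientation: [106.6, 88.8, 20.9]
force: [0.3, -0.6, -0.5]
opening: 0.0006
```

```bash
python3 -c "
from h import *
o=st()"
```

```text
t 9.72 rel knob start, rod frame mm [68.5 -0.2 10.6] z 0.0856 F rod [ 0.3 -0.7 -0.5] tooly yaw 4.32 tilt [ 0.02   0.007 -1.   ]
```

arm_command --commands '[0,-3,0,0,0,0,-3,0,0,0]'

```text
clock: 9.98
tool_pos: [0.5683, -0.07, 0.0856]
orientation: [106.4, 88.8, 20.7]
force: [-0.6, -0.7, 0.0]
opening: 0.0004
```

arm_command --commands '[0,-2,0,0,0]'

```text
clock: 10.1
tool_pos: [0.566, -0.0702, 0.0857]
orientation: [106.4, 88.8, 20.7]
force: [-0.6, 0.9, -0.5]
opening: 0.0006
```

arm_command --commands '[0,-2,0,0,0]'

```text
clock: 10.22
tool_pos: [0.5639, -0.0703, 0.0859]
orientation: [106.1, 88.7, 20.4]
force: [-0.1, -0.2, -0.6]
opening: 0.0006
```

arm_command --commands '[0,-2,0,0,0]'

```text
clock: 10.35
tool_pos: [0.5623, -0.0704, 0.0861]
orientation: [105.4, 88.7, 19.8]
force: [3.6, -0.9, -3.1]
opening: 0.0001
```

arm_command --commands '[0,-2,0,0,0]'

```text
clock: 10.48
tool_pos: [0.5616, -0.0704, 0.0864]
orientation: [103.9, 88.5, 18.3]
force: [5.0, -0.2, -3.5]
opening: 0.0001
```

arm_command --commands '[0,-2,0,0,0]'

```text
clock: 10.6
tool_pos: [0.5601, -0.0704, 0.0865]
orientation: [103.2, 88.5, 17.6]
force: [3.4, 0.2, -3.1]
opening: 0.0005
```

arm_command --commands '[0.1,-2,0,0,0]'

```text
clock: 10.72
tool_pos: [0.5583, -0.0706, 0.0864]
orientation: [103.0, 88.5, 17.4]
force: [2.3, 0.4, -1.6]
opening: 0.0002
```

arm_command --commands '[0.1,-2,0,0,0]'

```text
clock: 10.85
tool_pos: [0.5561, -0.0707, 0.0864]
orientation: [103.0, 88.5, 17.4]
force: [2.0, -0.9, 1.0]
opening: 0.0002
```

arm_command --commands '[0.1,-2,0,0,0]'

```text
clock: 10.98
tool_pos: [0.5536, -0.071, 0.0863]
orientation: [103.1, 88.5, 17.5]
force: [1.2, -0.6, 1.2]
opening: 0.0004
```

arm_command --commands '[0.1,-2,0,0,0]'

```text
clock: 11.1
tool_pos: [0.5509, -0.0712, 0.086]
orientation: [103.8, 88.5, 18.1]
force: [0.5, 0.6, 0.0]
opening: 0.0005
```

arm_command --commands '[0.1,-2,0,0,0]'

```text
clock: 11.22
tool_pos: [0.548, -0.0715, 0.0856]
orientation: [104.6, 88.6, 18.9]
force: [0.3, 0.3, -0.8]
opening: 0.0
```

arm_command --commands '[0.1,-2,0,0,0]'

```text
clock: 11.35
tool_pos: [0.5461, -0.0716, 0.0855]
orientation: [104.3, 88.6, 18.6]
force: [4.9, -0.2, -2.9]
opening: 0.0002
```

First click felt: the force fell away after about x=0.554 and contact returned at about 0.5465, 16 mm on from home.

arm_command --commands '[0.1,-2,0,0,0]'

```text
clock: 11.48
tool_pos: [0.545, -0.0717, 0.0855]
orientation: [103.2, 88.5, 17.6]
force: [4.3, -0.1, -2.0]
opening: 0.0006
```

arm_command --commands '[0.1,-2,0,0,0]'

```text
clock: 11.6
tool_pos: [0.5434, -0.0718, 0.0855]
orientation: [102.7, 88.4, 17.1]
force: [2.6, -0.7, -0.3]
opening: 0.0004
```

arm_command --commands '[0.1,-2,0,0,0]'

```text
clock: 11.72
tool_pos: [0.5414, -0.0719, 0.0854]
orientation: [102.6, 88.4, 16.9]
force: [1.1, -0.2, -0.8]
opening: 0.0007
```

arm_command --commands '[0.1,-2,0,0,0]'

```text
clock: 11.85
tool_pos: [0.5391, -0.0721, 0.0854]
orientation: [102.6, 88.4, 17.0]
force: [2.1, -0.5, 1.5]
opening: 0.0004
```

arm_command --commands '[0.1,-2,0,0,0]'

```text
clock: 11.98
tool_pos: [0.5366, -0.0723, 0.0852]
orientation: [103.0, 88.5, 17.4]
force: [1.1, 0.7, 0.7]
opening: 0.0005
```

arm_command --commands '[0.1,-2,0,0,0]'

```text
clock: 12.1
tool_pos: [0.5336, -0.0726, 0.0848]
orientation: [103.9, 88.6, 18.2]
force: [0.6, -0.3, -0.3]
opening: 0.0007
```

arm_command --commands '[0.1,-2,0,0,0]'

```text
clock: 12.22
tool_pos: [0.5307, -0.0728, 0.0843]
orientation: [104.7, 88.6, 19.1]
force: [0.5, -0.3, -0.9]
opening: 0.0007
```

Second click felt: the force fell away after about x=0.538. The third crest should be near x=0.5225, so I'll go on gently.

arm_command --commands '[0,-2,0,0,0]'

```text
clock: 12.35
tool_pos: [0.5295, -0.0728, 0.0844]
orientation: [103.8, 88.5, 18.1]
force: [4.5, -0.4, -2.3]
opening: 0.0006
```

arm_command --commands '[0,-2,0,0,0]'

```text
clock: 12.48
tool_pos: [0.528, -0.0729, 0.0844]
orientation: [103.1, 88.5, 17.5]
force: [3.6, -1.0, -1.9]
opening: 0.0001
```

arm_command --commands '[0,-2,0,0,0]'

```text
clock: 12.6
tool_pos: [0.5261, -0.0731, 0.0844]
orientation: [103.0, 88.5, 17.3]
force: [2.3, -0.6, -1.3]
opening: 0.0005
```

arm_command --commands '[0,-2,0,0,0]'

```text
clock: 12.72
tool_pos: [0.5238, -0.0733, 0.0843]
orientation: [103.1, 88.5, 17.5]
force: [1.2, 0.4, 0.3]
opening: 0.0006
```

arm_command --commands '[0,-1.5,0,0,0]'

```text
clock: 12.85
tool_pos: [0.5218, -0.0735, 0.0843]
orientation: [103.3, 88.5, 17.7]
force: [1.4, 0.2, 0.9]
opening: 0.0004
```

arm_command --commands '[0,-1,0,0,0]'

```text
clock: 12.98
tool_pos: [0.5203, -0.0735, 0.0842]
orientation: [103.8, 88.6, 18.2]
force: [1.5, -0.6, -0.1]
opening: 0.0005
```

arm_command --commands '[0,0,0,0,0]'

```text
clock: 13.1
tool_pos: [0.5196, -0.0736, 0.0841]
orientation: [104.6, 88.6, 18.9]
force: [1.3, -0.4, 0.2]
opening: 0.0007
```

```bash
python3 -c "
from h import *
o=st();s=snap('wrist','w5.png');st()
S=snap('scene');cv2.imwrite('pics/s5.png',S['frame'])
for f in('s3','s5'):
  g=cv2.imread(f'pics/{f}.png')[222:252,285:325].max(2);m=(g<40).astype(np.uint8);n,l,q,c=cv2.connectedComponentsWithStats(m)
  print(f,[(q[i].tolist(),(c[i]+[285,222]).round(1)) for i in range(1,n) if q[i,4]>25])
for t in(.016,.032,.040,.048,.064):
  print(t,proj(S,[.5625-.018-t,-.0725,.075]))"
```

```text
t 13.1 rel knob start, rod frame mm [13.6 -0.2  9.1] z 0.0841 F rod [ 1.3 -0.5  0.2] tooly yaw 4.34 tilt [ 0.023  0.008 -1.   ]
t 13.15 rel knob start, rod frame mm [13.6 -0.2  9.1] z 0.0841 F rod [-0.3 -0.1  0.2] tooly yaw 4.34 tilt [ 0.023  0.008 -1.   ]
s3 [([11, 7, 12, 16, 122], array([301. , 236.5]))]
s5 [([6, 15, 8, 5, 26], array([294.7, 239. ]))]
0.016 (np.float64(303.9335479662292), np.float64(238.19746345629332))
0.032 (np.float64(299.10019058071634), np.float64(235.81164067514771))
0.04 (np.float64(296.706250407662), np.float64(234.6299533828544))
0.048 (np.float64(294.3272796675408), np.float64(233.45565524291706))
0.064 (np.float64(289.6136883482865), np.float64(231.12895091432875))
```

View pics/w5.png

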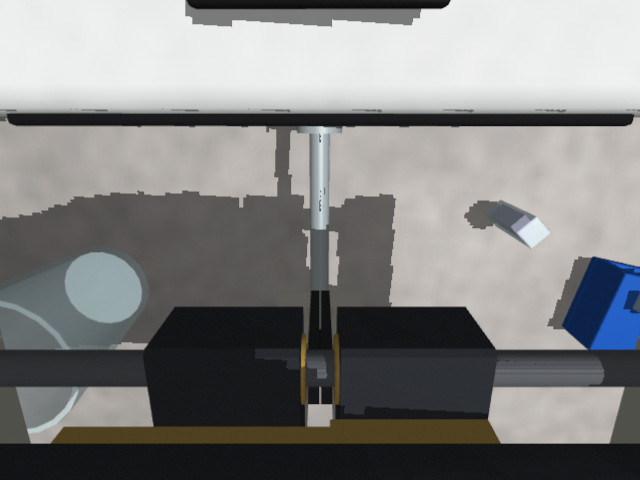

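The fingers are near-free behind the knob, the rod is centred and the bystanders haven't moved. The force has fallen to about 0 at 43 mm of finger travel, past the 40 mm crest, so the rod has snapped to the third click. Now I'll move off the knob face and lift straight up.

arm_command --commands '[0,5,0,0,0,0,4,0,0,0,0,0,0,0,0]'

```text
clock: 13.58
tool_pos: [0.5292, -0.0729, 0.084]
orientation: [104.6, 88.7, 18.9]
force: [-1.0, 0.2, -0.4]
opening: 0.0006
```

arm_command --commands '[-15,0,0,0,0,-30,0,0,0,0,-40,0,0,0,0,-40,0,0,0,0,-40,0,0,0,0]'

```text
clock: 14.2
tool_pos: [0.5234, -0.0748, 0.2549]
orientation: [106.2, 89.0, 20.5]
force: [0.9, 0.0, -0.1]
opening: 0.0006
```

arm_command --commands '[0,-30,0,0,0,0,-50,0,0,0,0,-40,0,0,0,0,0,0,0,0]'

```text
clock: 14.7
tool_pos: [0.4021, -0.0845, 0.2602]
orientation: [101.0, 88.3, 15.3]
force: [0.1, 0.1, 1.3]
opening: 0.0005
```

```bash
python3 -c "
from h import *
o=st();s=snap('wrist','w6.png');S=snap('scene','s6.png')
g=S['frame'][222:252,285:325].max(2);m=(g<40).astype(np.uint8);n,l,q,c=cv2.connectedComponentsWithStats(m)
print([(q[i].tolist(),(c[i]+[285,222]).round(1)) for i in range(1,n) if q[i,4]>25])
for t in(0.032,.048,.064): print(t,proj(s,[.5625-.011-t,-.074,.097]))"
```

```text
t 14.7 rel knob start, rod frame mm [-104.4   -2.2  185.2] z 0.2602 F rod [0.1 0.1 1.3] tooly yaw 4.35 tilt [ 0.029  0.008 -1.   ]
[([6, 5, 11, 15, 96], array([295.1, 234.1]))]
0.032 (np.float64(317.1914431899426), np.float64(63.249319549339674))
0.048 (np.float64(315.6121028257877), np.float64(86.59189908461548))
0.064 (np.float64(314.07828753743615), np.float64(109.26162004747252))
```

View pics/w6.png

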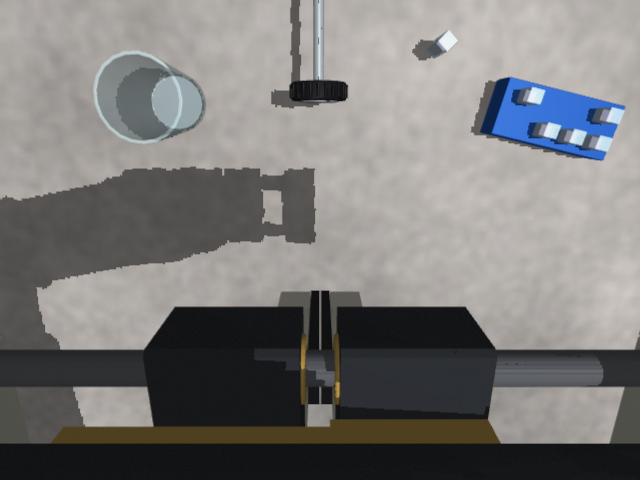

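The knob is clear of the hand at (318,91), and the beaker, cuvette and rack haven't moved. The scene blob has shifted only slightly from the start picture, so I'll compare the pictures properly (start, home and now) to confirm the travel.

```bash
python3 -c "
from h import *
s=snap('wrist');S=snap('scene')
for f in('scene0','s3','s4','s5','s6'):
  g=cv2.imread(f'pics/{f}.png')[222:258,285:325].max(2);m=(g<60).astype(np.uint8);n,l,q,c=cv2.connectedComponentsWithStats(m)
  print(f,[((q[i]+[285,222,0,0,0]).tolist(),(c[i]+[285,222]).round(1)) for i in range(1,n) if q[i,4]>25])
A=cv2.imread('pics/scene0.png');B=cv2.imread('pics/s6.png')
t=A[226:246,289:306]
r=cv2.matchTemplate(B[215:260,275:330],t,cv2.TM_CCOEFF_NORMED);_,m,_,p=cv2.minMaxLoc(r);print('0->6 shift',p[0]+275-289,p[1]+215-226,m)
for uv in[(318,80),(318,102)]:print(onz(s,*uv,.095))
b=[np.hstack([cv2.resize(cv2.imread(f'pics/{f}.png')[210:260,280:330],(260,260),interpolation=cv2.INTER_NEAREST) for f in('scene0','s4','s6')])]
cv2.imwrite('pics/cmp.png',b[0])
print(s['frame'][74:110:1,318].mean(1).round())
W=cv2.imread('pics/w1.png');print(W[104:140,460].mean(1).round())
"
```

```text
scene0 [([292, 228, 12, 15, 113], array([296.9, 234.8]))]
s3 [([295, 227, 14, 19, 155], array([301.1, 236.4]))]
s4 [([305, 233, 11, 15, 111], array([309.3, 239.9]))]
s5 [([285, 222, 11, 5, 39], array([289.5, 224.1])), ([291, 236, 9, 6, 36], array([294.8, 238.9]))]
s6 [([290, 226, 12, 16, 123], array([295.2, 233.6]))]
0->6 shift -2 -1 0.8794412016868591
[ 0.51066276 -0.07513684  0.095     ]
[ 0.4952657  -0.07627057  0.095     ]
[205. 205. 206. 207. 206. 206. 164. 119. 118.  82.  29.  41.  50.  53.
  54.  52.  54.  53.  54.  53.  53.  53.  52.  53.  53.  53.  47.  38.
  23. 125. 134.  86.  77.  85. 141. 171.]
[172. 174. 176. 179. 182. 184. 187. 167. 102.  23.  25.  22.  22.  22.
  23.  26.  29.  39.  44.  47.  51.  51.  47.  45.  43.  33.  30.  34.
  25.  45. 136. 174. 176. 177. 178. 179.]
```

View pics/cmp.png

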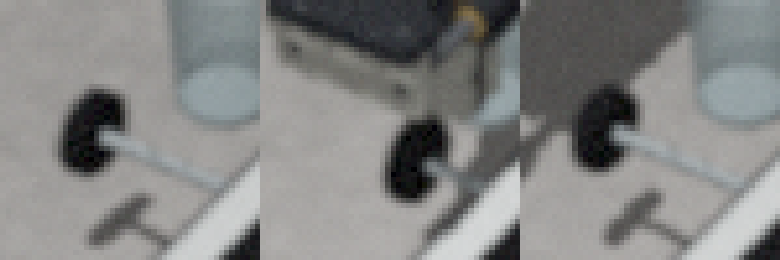

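The three panels show the knob at the start, at home and now. Home to now is 14.1 px, or about 47 mm at the predicted 0.30 px/mm. The start picture reads about 42 mm, which doesn't fit any click. I'll move the arm aside and check with the top camera too.

arm_command --commands '[0,0,-50,0,0,0,0,-55,0,0,0,0,-55,0,0,0,0,-55,0,0,0,0,-55,0,0]'

```text
clock: 15.52
tool_pos: [0.3884, 0.1914, 0.2601]
orientation: [95.1, 88.5, 8.9]
force: [0.6, -0.1, 0.7]
opening: 0.0002
```

arm_command --commands '[0,0,-55,0,0,0,0,-55,0,0,0,0,0,0,0]'

```text
clock: 15.9
tool_pos: [0.3813, 0.3101, 0.2585]
orientation: [86.4, 88.6, 0.4]
force: [0.2, -0.7, -0.8]
opening: 0.0005
```

```bash
python3 -c "
from h import *
st()
for n,f,box in(('top','top0',(318,234,342,252)),('scene','scene0',(287,224,308,248))):
  fr=np.mean([snap(n)['frame'].astype(np.float32) for _ in range(4)],0);cv2.imwrite(f'pics/{n}7.png',fr)
  A=cv2.imread(f'pics/{f}.png').astype(np.float32);x0,y0,x1,y1=box
  for nm,I in((f,A),('now',fr)):
    w=np.clip(75-I[y0-4:y1+4,x0-6:x1+2].max(2),0,50); yy,xx=np.mgrid[y0-4:y1+4,x0-6:x1+2]
    print(n,nm,'weighted centroid',(w*xx).sum()/w.sum(),(w*yy).sum()/w.sum())
    c=I[y0-14:y1+2,330 if n=='top' else 297]; 
    if n=='top': print(I[232:254,334].max(1).round())
T=snap('top');S=snap('scene')
for t in(.032,.048,.064):
  p=[.5625-.018-t,-.0725-.0003,.090];print(t,proj(T,p),proj(S,[p[0],p[1],.075]))
a=[cv2.resize(cv2.imread(f'pics/{f}.png')[200:260,300:360],(390,390),interpolation=cv2.INTER_NEAREST) for f in('top0','top7')]
cv2.imwrite('pics/cmp7.png',np.hstack(a))
"
```

```text
t 15.9 rel knob start, rod frame mm [-95.5 392.9 183.5] z 0.2585 F rod [ 0.2 -0.7 -0.8] tooly yaw 4.01 tilt [ 0.024  0.    -1.   ]
top top0 weighted centroid 327.8102004567369 242.94037046434914
[124. 122. 122. 122. 122. 122. 123. 105.  50.  42.  40.  40.  40.  54.
  95. 123. 123. 123. 123. 122. 121. 120.]
top now weighted centroid 328.64603509793926 244.57562076749434
[130. 128. 126. 128. 128. 128. 128. 130. 131. 110.  42.  42.  42.  41.
  42.  62. 103. 129. 128. 128. 127. 126.]
scene scene0 weighted centroid 296.8825644098262 234.86339125224686
scene now weighted centroid 295.40955631399316 234.21368155512687
0.032 (np.float64(330.02991257492977), np.float64(239.36762044905922)) (np.float64(299.0264419571526), np.float64(235.87051147379373))
0.048 (np.float64(330.085098557782), np.float64(245.65330766830422)) (np.float64(294.2532484336448), np.float64(233.51379069252937))
0.064 (np.float64(330.14036499914346), np.float64(251.9481591172553)) (np.float64(289.53938720422184), np.float64(231.18636469049014))[ WARN:0@4.047] global loadsave.cpp:1063 imwrite_ Unsupported depth image for selected encoder is fallbacked to CV_8U.
```

The top camera agrees with the scene: the knob is now at about 45–47 mm, and the start picture reads about 41. That leaves 2 mm of doubt about whether the rod is properly seated. Re-contacts during the pull were at about 15.6 and 32.3 mm, so touch is the sharper measure. I'll feel the rear face once more, staying well short of the next crest.

arm_command --commands '[0,15,48,0,0,0,15,48,0,0,0,15,48,0,0,0,15,48,0,0,0,15,48,0,0]'

```text
clock: 17.02
tool_pos: [0.474, 0.0662, 0.2634]
orientation: [97.5, 88.3, 11.6]
force: [0.7, 1.5, -0.2]
opening: 0.0005
```

arm_command --commands '[0,15,48,0,0,0,15,48,0,0,0,15,40,0,0,0,0,0,0,0]'

```text
clock: 17.52
tool_pos: [0.5299, -0.0751, 0.2655]
orientation: [97.6, 88.1, 11.3]
force: [-0.7, -0.3, 0.0]
opening: 0.0003
```

```bash
python3 -c "
from h import *
st()"
```

```text
t 17.52 rel knob start, rod frame mm [ 23.8  -2.4 190.5] z 0.2655 F rod [-0.8 -0.2  0. ] tooly yaw 3.74 tilt [ 0.032  0.006 -0.999]
```

arm_command --commands '[0,6,-2,-0.6,0,40,0,0,0,0,40,0,0,0,0,40,0,0,0,0,0,0,0,0,0]'

```text
clock: 18.15
tool_pos: [0.5412, -0.0684, 0.1453]
orientation: [96.8, 87.8, 11.5]
force: [-0.1, 0.1, -0.3]
opening: 0.0006
```

```bash
python3 -c "
from h import *
st()"
```

```text
t 18.15 rel knob start, rod frame mm [35.6  3.5 70.3] z 0.1453 F rod [-0.1  0.1 -0.3] tooly yaw 4.66 tilt [ 0.037  0.008 -0.999]
```

arm_command --commands '[18,0,3.5,0.3,0,18,0,0,0,0,0,0,0,0,0]'

```text
clock: 18.52
tool_pos: [0.5467, -0.0691, 0.1146]
orientation: [95.2, 87.4, 9.8]
force: [0.2, 0.4, 0.5]
opening: 0.0004
```

```bash
python3 -c "
from h import *
st()"
```

```text
t 18.52 rel knob start, rod frame mm [40.9  2.3 39.6] z 0.1146 F rod [0.2 0.4 0.5] tooly yaw 4.67 tilt [ 0.044  0.008 -0.999]
```

arm_command --commands '[12,-3,2,0.3,0,10,-2,0,0,0,4,0,0,0,0,0,0,0,0,0]'

```text
clock: 19.02
tool_pos: [0.5448, -0.0707, 0.0904]
orientation: [95.0, 87.1, 9.5]
force: [-1.0, 0.4, -0.4]
opening: 0.0006
```

```bash
python3 -c "
from h import *
st()"
```

```text
t 19.02 rel knob start, rod frame mm [39.   0.9 15.4] z 0.0904 F rod [-0.9  0.5 -0.4] tooly yaw 4.43 tilt [ 0.049  0.008 -0.999]
```

arm_command --commands '[5,-5,0.5,0,0,0,-5,0,0,0,0,-5,0,0,0,0,0,0,0,0]'

```text
clock: 19.52
tool_pos: [0.529, -0.0725, 0.0846]
orientation: [95.0, 87.1, 9.4]
force: [0.3, 0.5, 0.4]
opening: 0.0004
```

```bash
python3 -c "
from h import *
st()"
```

```text
t 19.52 rel knob start, rod frame mm [23.1  0.2  9.6] z 0.0846 F rod [0.3 0.5 0.4] tooly yaw 4.43 tilt [ 0.05   0.008 -0.999]
```

arm_command --commands '[-0.2,-3,0,0,0,-0.2,-3,0,0,0,0,0,0,0,0]'

```text
clock: 19.9
tool_pos: [0.5229, -0.073, 0.0851]
orientation: [95.0, 87.1, 9.4]
force: [-0.1, 0.3, -0.3]
opening: 0.0005
```

arm_command --commands '[0,-1.5,0,0,0]'

```text
clock: 20.02
tool_pos: [0.5215, -0.073, 0.0851]
orientation: [95.0, 87.1, 9.4]
force: [-0.5, -0.3, 0.3]
opening: 0.0005
```

arm_command --commands '[0,-1.5,0,0,0]'

```text
clock: 20.15
tool_pos: [0.52, -0.0732, 0.085]
orientation: [94.9, 87.1, 9.4]
force: [0.3, -0.1, -0.3]
opening: 0.0003
```

arm_command --commands '[0,-1,0,0,0]'

```text
clock: 20.27
tool_pos: [0.5189, -0.0732, 0.0849]
orientation: [94.9, 87.1, 9.4]
force: [-0.0, -0.1, 0.5]
opening: 0.0
```

No contact down to t = 43.6 mm. I'm continuing in 1 mm steps, stopping at the first force rise or at x=0.5125.

arm_command --commands '[0,-1,0,0,0]'

```text
clock: 20.4
tool_pos: [0.5178, -0.0733, 0.0848]
orientation: [94.9, 87.1, 9.4]
force: [0.5, 0.2, -0.4]
opening: 0.0006
```

arm_command --commands '[0,-1,0,0,0]'

```text
clock: 20.52
tool_pos: [0.5167, -0.0734, 0.0847]
orientation: [95.0, 87.1, 9.4]
force: [0.5, -0.6, 0.2]
opening: 0.0006
```

arm_command --commands '[0,-1,0,0,0]'

```text
clock: 20.65
tool_pos: [0.5157, -0.0735, 0.0847]
orientation: [94.9, 87.1, 9.4]
force: [-0.9, -0.7, 0.3]
opening: 0.0006
```

arm_command --commands '[0,-1,0,0,0]'

```text
clock: 20.78
tool_pos: [0.5147, -0.0736, 0.0847]
orientation: [94.9, 87.1, 9.3]
force: [1.6, -0.6, -0.8]
opening: 0.0007
```

arm_command --commands '[0,-0.8,0,0,0]'

```text
clock: 20.9
tool_pos: [0.5146, -0.0735, 0.0848]
orientation: [94.8, 87.0, 9.3]
force: [2.8, -0.6, -2.4]
opening: 0.0008
```

Contact came at x=0.5147, so the travel is 47.9 mm. The rod resists there without moving, so it is seated on the third click. Backing off and clearing the hand.

arm_command --commands '[0,4,0,0,0,0,5,0,0,0,0,0,0,0,0]'

```text
clock: 21.28
tool_pos: [0.5239, -0.0728, 0.0853]
orientation: [94.9, 87.0, 9.3]
force: [-0.5, 0.3, 0.3]
opening: 0.0003
```

arm_command --commands '[-15,0,0,0,0,-30,0,0,0,0,-40,0,0,0,0,-40,0,0,0,0,-40,0,0,0,0]'

```text
clock: 21.9
tool_pos: [0.5127, -0.0749, 0.2557]
orientation: [94.4, 87.4, 8.8]
force: [0.8, 0.1, -0.2]
opening: 0.0005
```

arm_command --commands '[0,-25,-25,0,0,0,-25,-55,0,0,0,-25,-55,0,0,0,-25,-55,0,0,0,-20,-55,0,0]'

```text
clock: 22.52
tool_pos: [0.3734, 0.1627, 0.2603]
orientation: [97.8, 86.6, 11.7]
force: [2.5, 1.0, 0.2]
opening: 0.0002
```

arm_command --commands '[0,0,-55,0,0,0,0,-30,0,0,0,0,0,0,0,0,0,0,0,0]'

```text
clock: 23.02
tool_pos: [0.3642, 0.2521, 0.2657]
orientation: [101.8, 86.3, 16.1]
force: [0.2, -0.4, -0.0]
opening: 0.0002
```

```bash
python3 -c "
from h import *
o=st()
for n,f,box in(('top','top0',(318,234,342,252)),('scene','scene0',(287,224,308,248))):
  fr=snap(n)['frame'].astype(np.float32);x0,y0,x1,y1=box
  w=np.clip(75-fr[y0-4:y1+4,x0-6:x1+2].max(2),0,50); yy,xx=np.mgrid[y0-4:y1+4,x0-6:x1+2]
  print(n,(w*xx).sum()/w.sum(),(w*yy).sum()/w.sum())
  if n=='top':
    A=cv2.imread('pics/top0.png')
    for nm,b in dict(beaker=(258,234,297,272),cuv=(361,219,377,235),rack=(385,232,440,264),reagent=(95,196,140,235),wash=(480,196,532,245),tip=(124,264,183,306)).items():
      t=A[b[1]:b[3],b[0]:b[2]];r=cv2.matchTemplate(fr[b[1]-6:b[3]+6,b[0]-6:b[2]+6].astype(np.uint8),t,cv2.TM_CCOEFF_NORMED);_,m,_,p=cv2.minMaxLoc(r);print(nm,p[0]-6,p[1]-6,round(m,2))
"
```

```text
t 23.02 rel knob start, rod frame mm [-116.9  336.3  190.7] z 0.2657 F rod [ 0.2 -0.4 -0. ] tooly yaw 4.35 tilt [ 0.062  0.018 -0.998]
top 328.90298737295967 246.44995380351094
beaker 0 0 1.0
cuv 0 0 1.0
rack 0 0 1.0
reagent 0 0 1.0
wash 0 0 1.0
tip 0 -6 0.48
scene 293.886 233.512
```

The weighted centroid moved about 1.7 px, but it may be disturbed by the arm's shadow. I'll check edge profiles and blobs directly. The tip box mismatch is probably the hand hiding it, so I'll move farther off and re-measure.

arm_command --commands '[-30,0,-55,0,0,-30,0,-55,0,0,-20,0,-55,0,0,0,0,-55,0,0,0,0,-55,0,0]'

```text
clock: 23.75
tool_pos: [0.342, 0.5236, 0.3551]
orientation: [105.1, 86.2, 18.8]
force: [0.8, -0.3, 0.1]
opening: 0.0008
```

arm_command --commands '[0,0,-55,0,0,0,0,-40,0,0,0,0,0,0,0,0,0,0,0,0]'

```text
clock: 24.25
tool_pos: [0.3384, 0.6207, 0.3544]
orientation: [101.9, 86.3, 15.4]
force: [-0.2, 0.1, 0.8]
opening: 0.0004
```

```bash
python3 -c "
from h import *
o=st();T=snap('top');S=snap('scene');cv2.imwrite('pics/top8.png',T['frame']);cv2.imwrite('pics/scene8.png',S['frame'])
for f in('top0','top7','top8'):
  I=cv2.imread(f'pics/{f}.png');print(f,I[234:256,334].max(1),'rod/knob col profile',I[228,318:342].max(1))
  m=(I[232:258,312:348].max(2)<60).astype(np.uint8);n,l,q,c=cv2.connectedComponentsWithStats(m);print([((q[i]+[312,232,0,0,0]).tolist(),(c[i]+[312,232]).round(2)) for i in range(1,n) if q[i,4]>15])
  print(' bush/face col 300:',I[200:216,300].max(1))
for f in('scene0','s4','s6','scene7','scene8'):
  I=cv2.imread(f'pics/{f}.png');m=(I[218:258,280:325].max(2)<45).astype(np.uint8);n,l,q,c=cv2.connectedComponentsWithStats(m);print(f,[((q[i]+[280,218,0,0,0]).tolist(),(c[i]+[280,218]).round(2)) for i in range(1,n) if q[i,4]>25])
A=cv2.imread('pics/top0.png');b=(124,264,183,306)
r=cv2.matchTemplate(T['frame'][b[1]-6:b[3]+6,b[0]-6:b[2]+6],A[b[1]:b[3],b[0]:b[2]],cv2.TM_CCOEFF_NORMED);print('tip',cv2.minMaxLoc(r))
"
```

```text
t 24.25 rel knob start, rod frame mm [-115.   705.8  279.4] z 0.3544 F rod [-0.2  0.2  0.8] tooly yaw 3.43 tilt [ 0.062  0.017 -0.998]
top0 [122 122 122 122 123 105  50  42  40  40  40  54  95 123 123 123 123 122
 121 120 121 120] rod/knob col profile [121  68  68  75 127 126 125 125 126 123  95 128 126 103 123 123 124 126
 125 126 126 126 126 128]
[([322, 240, 18, 8, 98], array([329.8 , 243.15]))]
 bush/face col 300: [185 184 185 185 181 166 147 111  44  37  34  36  50  66  90 121]
top7 [126 128 128 128 128 130 131 110  42  42  42  41  42  62 103 129 128 128
 127 126 126 125] rod/knob col profile [126  71  72  79 132 132 132 131 131 128  99 134 132 108 129 128 129 131
 131 131 132 131 133 133]
[([322, 242, 18, 7, 95], array([330.07, 244.75]))]
 bush/face col 300: [193 192 192 193 189 173 153 116  46  39  36  38  53  69  94 127]
top8 [121 122 122 122 123 123 125 126 126 105  40  39  40  40  42  60  98 122
 121 120 120 119] rod/knob col profile [121  68  69  75 127 126 125 125 126 123  95 128 126 103 123 122 124 125
 125 126 125 126 127 127]
[([322, 244, 18, 7, 98], array([330.11, 246.71]))]
 bush/face col 300: [185 184 185 185 181 166 147 111  43  37  34  37  50  67  90 122]
scene0 [([292, 228, 11, 15, 97], array([296.85, 234.76]))]
s4 [([305, 233, 10, 15, 100], array([309.21, 240.  ]))]
s6 [([291, 227, 11, 15, 105], array([295.2, 233.8]))]
scene7 [([291, 227, 11, 15, 98], array([295.41, 234.09]))]
scene8 [([289, 227, 11, 14, 99], array([293.79, 233.41]))]
tip (0.16516156494617462, 0.9997090101242065, (0, 12), (6, 6))
```

The edges confirm that the knob moved out by about 5 mm during the touch: 46 to 51 mm on the cameras, which read about 2.5 mm high (the earlier finger-contact picture read 28 against 25.5). The simplest explanation is that friction held it at 43 mm, where the finger first stopped, and the touch slid it freely into the 48 mm seat. To settle it, I'll feel the front face lightly. At 48 mm, contact should come at x≈0.478, and a push under 4 N cannot unseat it.

arm_command --commands '[0,8,55,0,0,0,8,55,0,0,0,6,55,0,0,0,5,55,0,0,0,5,55,0,0]'

```text
clock: 24.98
tool_pos: [0.3876, 0.337, 0.3537]
orientation: [103.8, 86.1, 17.3]
force: [1.2, 1.0, 0.8]
opening: 0.0001
```

arm_command --commands '[0,5,55,0,0,0,5,55,0,0,0,5,55,0,0,0,5,55,0,0,0,5,55,0,0]'

```text
clock: 25.6
tool_pos: [0.4259, 0.0496, 0.3547]
orientation: [108.1, 85.4, 21.4]
force: [1.8, 0.5, -0.2]
opening: 0.0005
```

arm_command --commands '[0,5,50,0,0,0,0,0,0,0]'

```text
clock: 25.85
tool_pos: [0.4319, -0.0066, 0.3556]
orientation: [108.1, 85.1, 21.0]
force: [-0.2, 0.8, 0.5]
opening: 0.0002
```

```bash
python3 -c "
from h import *
st()"
```

```text
t 25.85 rel knob start, rod frame mm [-68.8  73.3 280.6] z 0.3556 F rod [-0.1  0.8  0.5] tooly yaw 2.92 tilt [ 0.079  0.03  -0.996]
```

arm_command --commands '[0,-10,42,-1.4,0,0,-8,40,0,0,50,0,0,0,0,50,0,0,0,0,0,0,0,0,0]'

```text
clock: 26.48
tool_pos: [0.4248, -0.0896, 0.2541]
orientation: [105.8, 84.5, 20.0]
force: [-0.1, -0.4, 1.7]
opening: 0.0005
```

```bash
python3 -c "
from h import *
st()"
```

```text
t 26.48 rel knob start, rod frame mm [-82.1  -9.  179.1] z 0.2541 F rod [-0.2 -0.4  1.7] tooly yaw 4.19 tilt [ 0.09   0.033 -0.995]
```

arm_command --commands '[45,0,-3,0,0,45,0,0,0,0,35,0,0,0,0,0,0,0,0,0]'

```text
clock: 26.98
tool_pos: [0.4426, -0.0804, 0.1378]
orientation: [103.2, 83.7, 17.7]
force: [-0.0, -0.1, 0.1]
opening: 0.0006
```

```bash
python3 -c "
from h import *
st()"
```

```text
t 26.98 rel knob start, rod frame mm [-63.7  -1.1  62.8] z 0.1378 F rod [-0.  -0.1  0.1] tooly yaw 4.45 tilt [ 0.105  0.034 -0.994]
```

arm_command --commands '[25,-3,0,0,0,20,-3,0,0,0,10,0,0,0,0,0,0,0,0,0]'

```text
clock: 27.48
tool_pos: [0.4508, -0.0768, 0.0924]
orientation: [101.5, 82.8, 16.3]
force: [0.6, -0.1, -0.5]
opening: 0.0005
```

```bash
python3 -c "
from h import *
st()"
```

```text
t 27.48 rel knob start, rod frame mm [-55.2   1.8  17.4] z 0.0924 F rod [ 0.6 -0.2 -0.5] tooly yaw 4.71 tilt [ 0.12   0.035 -0.992]
```

arm_command --commands '[6,-2,1.5,0,0,6,-2,0,0,0,0,0,0,0,0]'

```text
clock: 27.85
tool_pos: [0.4499, -0.0781, 0.0817]
orientation: [101.3, 82.6, 16.1]
force: [0.6, -0.6, 0.0]
opening: 0.0005
```

```bash
python3 -c "
from h import *
st()"
```

```text
t 27.85 rel knob start, rod frame mm [-56.3   0.6   6.7] z 0.0817 F rod [ 0.5 -0.6  0. ] tooly yaw 4.72 tilt [ 0.124  0.036 -0.992]
```

Forward to about x=0.468, then 1 mm steps.

arm_command --commands '[0.6,5,0,0,0,0.6,5,0,0,0,0.6,5,0,0,0,0,0,0,0,0]'

```text
clock: 28.35
tool_pos: [0.4666, -0.0766, 0.0821]
orientation: [101.2, 82.6, 16.0]
force: [-0.1, -0.6, 0.3]
opening: 0.0004
```

arm_command --commands '[0.2,2,0,0,0]'

```text
clock: 28.48
tool_pos: [0.4686, -0.0765, 0.0821]
orientation: [101.2, 82.6, 16.0]
force: [-0.0, -0.6, -0.0]
opening: 0.0002
```

arm_command --commands '[0.2,2,0,0,0]'

```text
clock: 28.6
tool_pos: [0.4706, -0.0763, 0.0821]
orientation: [101.2, 82.6, 16.0]
force: [0.5, 0.0, 0.7]
opening: 0.0001
```

arm_command --commands '[0.1,1,0,0,0]'

```text
clock: 28.72
tool_pos: [0.4717, -0.0763, 0.0821]
orientation: [101.2, 82.6, 16.0]
force: [-0.1, 0.8, -0.1]
opening: 0.0007
```

arm_command --commands '[0.1,1,0,0,0]'

```text
clock: 28.85
tool_pos: [0.4727, -0.0762, 0.0822]
orientation: [101.2, 82.6, 16.0]
force: [0.1, 0.5, -0.4]
opening: -0.0001
```

arm_command --commands '[0.1,1,0,0,0]'

```text
clock: 28.98
tool_pos: [0.4738, -0.0761, 0.0822]
orientation: [101.2, 82.6, 16.0]
force: [-0.1, -0.3, -0.3]
opening: 0.0008
```

arm_command --commands '[0.1,1,0,0,0]'

```text
clock: 29.1
tool_pos: [0.4748, -0.076, 0.0823]
orientation: [101.2, 82.6, 16.1]
force: [0.4, -1.3, 0.5]
opening: 0.0002
```

arm_command --commands '[0.1,1,0,0,0]'

```text
clock: 29.22
tool_pos: [0.4759, -0.0759, 0.0823]
orientation: [101.2, 82.6, 16.1]
force: [-0.3, 0.2, -0.1]
opening: 0.0004
```

arm_command --commands '[0.1,1,0,0,0]'

```text
clock: 29.35
tool_pos: [0.477, -0.0758, 0.0824]
orientation: [101.2, 82.6, 16.0]
force: [0.0, -0.7, 0.5]
opening: 0.0003
```

arm_command --commands '[0.1,0.8,0,0,0]'

```text
clock: 29.48
tool_pos: [0.4778, -0.0757, 0.0823]
orientation: [101.2, 82.6, 16.0]
force: [0.4, -0.8, -0.0]
opening: 0.0005
```

arm_command --commands '[0.1,0.8,0,0,0]'

```text
clock: 29.6
tool_pos: [0.4786, -0.0757, 0.0823]
orientation: [101.2, 82.6, 16.0]
force: [-0.1, -0.9, -0.2]
opening: 0.0005
```

```bash
python3 -c "
from h import *
st();S=snap('scene');cv2.imwrite('pics/scene9.png',S['frame'])
for f in('scene8','scene9'):
  I=cv2.imread(f'pics/{f}.png');m=(I[218:258,280:325].max(2)<45).astype(np.uint8);n,l,q,c=cv2.connectedComponentsWithStats(m);print(f,[((q[i]+[280,218,0,0,0]).tolist(),(c[i]+[280,218]).round(2)) for i in range(1,n) if q[i,4]>25])
  print(I[238,284:312].max(1),I[242,284:312].max(1))
"
```

```text
t 29.6 rel knob start, rod frame mm [-27.4   0.9   7.3] z 0.0823 F rod [-0.1 -0.9 -0.2] tooly yaw 4.73 tilt [ 0.124  0.036 -0.992]
scene8 [([289, 227, 11, 14, 99], array([293.79, 233.41]))]
[154 159 156 141 100  48  16  13  27  19   9   9  20  39  75 118 137 145
 146 147 158 165 171 168 157 151 155 160] [161 160 162 157 159 150 136 129 112 103 111 135 152 161 159 163 164 160
 160 164 159 159 159 159 153 148 138 137]
scene9 [([289, 226, 12, 16, 127], array([293.87, 233.39]))]
[ 85  81  83  77  53  29  23  21  22  19  25  17   9  35  45  77  99 119
 140 151 159 173 174 170 149 131 115 103] [ 88  88  90  89  83  81  74  67  55  59  58  70  78  87  92  91  88  90
  89  89  85  89  87  88  87  97 112 131]
```

arm_command --commands '[0.1,0.8,0,0,0]'

```text
clock: 29.78
tool_pos: [0.4791, -0.0757, 0.0822]
orientation: [101.3, 82.6, 16.1]
force: [-3.1, -0.0, 3.0]
opening: 0.0003
```

Contact came at x=0.479 with immediate resistance (3 N), and the knob hadn't moved in the picture. So the rod is at about 47.5–48 mm and resists in both directions: it is seated on the third click. Retreating.

arm_command --commands '[0,-4,0,0,0,0,-15,0,0,0,-20,-15,0,0,0,-40,0,0,0,0,-50,0,0,0,0]'

```text
clock: 30.4
tool_pos: [0.4246, -0.0834, 0.1847]
orientation: [101.9, 83.2, 16.6]
force: [1.9, 1.0, -0.2]
opening: 0.0003
```

arm_command --commands '[-50,0,0,0,0,0,0,-50,0,0,0,0,-50,0,0,0,0,-50,0,0,0,0,-50,0,0]'

```text
clock: 31.02
tool_pos: [0.399, 0.1142, 0.2449]
orientation: [103.1, 82.5, 17.3]
force: [1.0, 0.1, 0.5]
opening: 0.0009
```

arm_command --commands '[0,0,-50,0,0,0,0,-40,0,0,0,0,0,0,0,0,0,0,0,0]'

```text
clock: 31.52
tool_pos: [0.3881, 0.2071, 0.2465]
orientation: [103.6, 82.5, 18.0]
force: [-0.2, 0.3, 0.1]
opening: 0.0003
```

```bash
python3 -c "
from h import *
o=st();print(o['qvel'].round(2));T=snap('top');S=snap('scene')
I=T['frame'];m=(I[232:258,312:348].max(2)<60).astype(np.uint8);n,l,q,c=cv2.connectedComponentsWithStats(m);print([(c[i]+[312,232]).round(2) for i in range(1,n) if q[i,4]>15])
I=S['frame'];m=(I[218:258,280:325].max(2)<45).astype(np.uint8);n,l,q,c=cv2.connectedComponentsWithStats(m);print([(c[i]+[280,218]).round(2) for i in range(1,n) if q[i,4]>25])
A=cv2.imread('pics/top0.png')
for nm,b in dict(beaker=(258,234,297,272),cuv=(361,219,377,235),rack=(385,232,440,264),reagent=(95,196,140,235),wash=(480,196,532,245)).items():
  r=cv2.matchTemplate(T['frame'][b[1]-6:b[3]+6,b[0]-6:b[2]+6],A[b[1]:b[3],b[0]:b[2]],cv2.TM_CCOEFF_NORMED);_,m,_,p=cv2.minMaxLoc(r);print(nm,p[0]-6,p[1]-6,round(m,2))
"
```

```text
t 31.52 rel knob start, rod frame mm [-96.4 289.6 171.5] z 0.2465 F rod [-0.2  0.3  0.1] tooly yaw 4.36 tilt [ 0.124  0.04  -0.991]
[ 0.79 -0.03 -0.2   0.13  0.21 -0.56]
[array([330.01, 246.64])]
[array([293.88, 233.43])]
beaker 0 0 1.0
cuv 0 0 1.0
rack 0 0 1.0
reagent 0 0 1.0
wash 0 0 1.0
```

The knob hasn't moved since the last check, the bystanders haven't moved and the hand is clear. Handing in.

```bash
python3 -c "
from h import *
print(close_job())"
```

```text
the job is handed in; nothing more can be done
None
```

The rod is on the third click (about 48 mm out), and I handed the job in at about 31.5 s with the hand well clear. `close_job` reports no verdict.

**What I did:** I pushed the knob in with shut fingers on its front face until it met a firm stop at about 16 N. I then drew it out from behind in 2 mm steps, feeling two clicks, and stopped about 3 mm past the third crest. The knob was never gripped.

**Last checks:**
- **Touch:** I felt the rear face again, then the front face lightly. They put the rod at about 48 mm and 47.5 mm, with 3 N of resistance from either side and no movement under the front touch.
- **Seating:** the pictures show the knob moved out about 5 mm between the first stop and the check after the rear touch. The likely reason is that it was not fully seated at first and the touch slid it onto the click. It has not moved since.
- **Bystanders:** the beaker, cuvette, rack, reagent bottle and wash bottle match the first top picture exactly. The tip box matched at its last clear view, at about 24 s, but I left it out of the final check. The hand had hidden it when parked in about the same place.

**What disagreed:**
- **Camera reading:** the cameras put the final travel at about 51 mm, roughly 3 mm more than touch. I trusted touch.
- **Starting position:** the first pictures read about 41 mm, which fits no click exactly. I can't say for certain where the rod started.

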